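# Put the tea things back on their tray

### The arm

A 6-joint arm with a two-finger parallel gripper is mounted at the origin on the work surface. World frame = base frame: x ahead of the robot, y to its left, z up, the work surface at z = 0. Lengths are in mm, angles in rad, forces in N, time in s.
With the tool pointing down it reaches from about 350 to 850 mm from the base axis. Payload 8.1 kg.
Tool frame: the origin (TCP) lies on the front face of the gripper's body, between the roots of the fingers; the fingertips stand 84 mm ahead of it and the grasp point (between the pads) lies 65 mm ahead of it; z points along the fingers, y is the line along which they close (so a half turn about z gives the same grasp; the last joint's range is limited). The gripper opens to 93 mm and grips with 3 to 60 N. Pads are 15 mm wide; open, the fingers measure 128 mm over their backs; the gripper's body (75 mm by 188 mm) begins 65 mm behind the grasp point.
Start: joints at [-1.207, 0.13, 1.488, -0, 1.523, -0.085], TCP at [260.351, -540.577, 302.735] pointing down, gripper open.
Joint ranges: [-2.96, 2.96], [-0.89, 2.26], [0.02, 2.5], [-1.34, 4.48], [0, 2.73], [-2.66, 2.66]. Speed limits (rad/s): [2.39, 2.39, 2.79, 3.14, 3.14, 3.14].

### API

Orientations are given as a unit quaternion [x, y, z, w].
In Python, from rig import * gives the robot as it stands. Calls block until the motion is done:
- move_ptp(position, orientation): joint-space move of the TCP to a pose.
- servo_line(position, attitude=None, rate=150, stop_force=None): straight line of the TCP; attitude=None keeps the orientation; rate is the mean speed in mm/s. With stop_force (N) it stops when the force on the tool has changed by that much, and returns True; else False.
- set_joints(angles): joint-space move.
- move_gripper(opening, newtons=None): finger opening in mm; newtons is the grip in N (None keeps the last); returns when the fingers have stopped.
- dwell(seconds).
- inverse_kinematics(position, orientation): joint angles nearest the present ones, or None.
- state(): the state.
- get_image(name): name is "side" or "top"; returns a dict with "pixels" (384x512x3 uint8, red, green, blue), "z_map" (384x512 float32, mm along the optical axis (not along the pixel's ray), 0 where there is no reading), "fx", "fy", "cx", "cy" (pixels), "view" (4x4, takes a point from world to camera coordinates). Camera axes: x right, y up, looking along -z (the intrinsics and any distortion apply to the point x, -y, -z); pixel columns grow to the right and rows downward; lengths in mm; the calibration is good to about 2 mm. A picture is of the moment at which its call begins.
A pose or a line that the arm cannot do raises PlanningError and nothing moves.
- close_job(): hands the job in; it is judged then, once.
Trained networks look in the newest picture that a camera, given by its name, has taken for a name from the list of things; names that differ only in an ending like _2 or _b are one class to them, and where a whole thing is asked for, a point or a joint stands for the part that bears it (a point fixed in the world has none). Each returns a list of dicts, best first, with "p" (0 to 1); they miss things now and then, are a little off and sometimes report something else, mostly with a low value. They report only what shows in the picture. A call takes as long as a camera call. They do not tell look-alikes from the thing itself.
- spot_in(camera, label): "rect" ([left, top, right, bottom] in pixels, round what is visible of it).
- regions_of(camera, label): "pixels" (384x512 bool, what is visible of it) and "rect" ([left, top, right, bottom] in pixels, round what is visible of it).
The state is a dict: "clock": time; "joint_positions": joint angles; "dq": joint speeds; "joint_torque": joint torques, N m; "tcp_pos": TCP position; "eef_rot": TCP orientation; "force": force on the tool from outside, world axes, zero at the start; "torque": the same for the moment, N m; "grip_width": finger opening in mm; "grip_force": force on a finger pad.
Only numpy, scipy, OpenCV 4.12 (cv2) and the standard library are available. Lean on these libraries where they do the work, as an engineer would, in place of code of your own. Each camera call takes 0.05 s, during which the arm holds its last target. There are 200 camera calls.

### The job

Put the tea things back on the black tray beside the red bowl: stand the lidded white jar in the round dish, stand the whisk with the round skirt in the square dish with its handle up, and lay the scoop with the widened, upturned end between the posts of its wooden rest. Keep the jar and the whisk upright all the way. Leave the open jar, the square brush, the plain stick and the bowl where they are.

Things in the scene. Friction and masses are not known exactly. Their poses are not given: they have to be found in the camera images.
- jar: White ceramic jar WITH its domed lid and a round knob on top, to be put away. One rigid piece: the lid does not come off. Outer diameter 56, side wall straight from 4 to 44 above the underside, lid narrowing above that, knob 18 across from 59 to 68, 68 mm high in all, about 0.2 kg. Stands upright on the mat. Origin: centre of the underside, z up its axis.
- open_jar: Look-alike that stays: white ceramic jar WITHOUT a lid, open mouth, outer diameter 56, 55 mm high. Loose, upright on the mat. Origin: centre of the underside.
- whisk: Bamboo whisk standing upright on its round skirt of tines, handle up, to be put away. ROUND skirt 41 across, tapering to a round handle 22 across from 48 to 95 above the underside; 95 mm high, about 60 g. Origin: centre of the underside, z up its axis.
- brush: Look-alike that stays: bamboo brush standing upright, with a SQUARE bristle block 38 x 38 below (36 high) and the same kind of round handle (22 across, 46 to 95 above the underside), 95 mm high. Loose on the mat. Origin: centre of the underside.
- scoop: Slim cedar tea scoop lying flat on the mat, to be put away: straight handle 150 long (along its x, from -75 to +75), 14 wide (y), 9 thick, and at its +x end a widened, upturned leaf 26 wide that reaches x = +104 and rises to about 22 above the underside. About 20 g, rigid. Origin: centre of the handle's underside; z up.
- stick: Look-alike that stays: plain straight cedar stick lying flat on the mat, 176 long (x), 14 wide, 9 thick, no widened or upturned end. Loose. Origin: centre of its underside.
- jar_place: The jar's place on the tray: fixed round dark wooden dish, outside diameter 84, inside 76, floor 4 above its origin, rim 10 high. Origin: centre of its underside, on the tray floor, 5 above the mat. The tray is black plastic, 360 x 300, rim 20 high, fixed; its three places stand in a row 95 apart, in any order.
- whisk_place: The whisk's place on the tray: square dark wooden dish, outside 62 x 62, inside 54 x 54, floor 4 above its origin, rim 10 high. Fixed. Origin: centre of its underside, on the tray's floor. Its sides are parallel to its x and y.
- scoop_rest: The scoop's place on the tray: fixed dark wooden rest, base 150 (x) x 60 (y) x 4, two cross bars 12 thick at x = -55 and +55, tops 20 above the origin, a post to 32 high at each bar end, gap between posts 34 wide about y = 0. The scoop's handle lies along x on both bars, either way round; between the bars there is room for fingers. Origin: centre of its underside, on the tray floor.
- bowl: Red tea bowl, loose, already on the tray beyond the three places; it stays. 104 across, 72 high. Origin: centre of its underside.
Mind the look-alikes: they are no part of the job. What is shaped like the open_jar but green is not meant.

How it is judged:
By the outcome, as a careful person would: the job done as asked, in the order asked, and still so for the second after the job is handed in, with the robot touching nothing.
It also fails if it takes over 96 s, if anything falls off the work surface, if the arm or the gripper's body presses on something with over 40 N, if the wrist force passes 120 N, or if a joint passes its speed limit or range.

## Working session

There is one attempt and no reset: what is moved stays moved. The work goes in short steps, each a Python script; the robot and the scene stay as the last script left them, time stands still between calls to the robot, and variables do not carry over. Pictures are saved under pics/ and viewed, at most 14 in all, crops included, and the job is handed in when it is done.

```bash
mkdir -p pics; ls; cat > h.py <<'E'
from rig import *
import numpy as np, cv2
def world(im,u,v,z=None):
    d=im["z_map"][v,u] if z is None else z
    pc=np.stack([(u-im["cx"])/im["fx"]*d,-(v-im["cy"])/im["fy"]*d,-d,np.ones_like(d)])
    return (np.linalg.inv(im["view"])@pc)[:3].T
def cloud(im,mask):
    v,u=np.nonzero(mask&(im["z_map"]>0)); return world(im,u,v)
def save(im,n,s=1.5):
    cv2.imwrite("pics/"+n,cv2.resize(im["pixels"][:,:,::-1],None,fx=s,fy=s))
E
python3 - <<'E'
from h import *
for c in ("top","side"):
    im=get_image(c); save(im,c+"1.png")
    print(c,{k:im[k] for k in im if k not in("pixels","z_map")})
    for n in ("jar","whisk","scoop","open_jar","brush","stick","jar_place","whisk_place","scoop_rest","bowl"):
        for r in regions_of(c,n)[:3]:
            P=cloud(im,r["pixels"])
            if len(P): print(n,round(r["p"],2),np.round(r["rect"]),"med",np.median(P,0).round(),"lo",np.percentile(P,2,axis=0).round(),"hi",np.percentile(P,98,axis=0).round())
print(state())
E
```

```text
pics
top {'fx': 424.2324959937726, 'fy': 424.2324959937726, 'cx': 253.04146586085912, 'cy': 188.23739684643738, 'view': array([[-1.39420830e-02, -9.99496936e-01,  2.84867191e-02,
         7.49535618e+01],
       [ 9.92558813e-01, -1.03874884e-02,  1.21322308e-01,
        -5.75182360e+02],
       [-1.20965369e-01,  2.99662298e-02,  9.92204316e-01,
        -1.05447838e+03],
       [ 0.00000000e+00,  0.00000000e+00,  0.00000000e+00,
         1.00000000e+00]])}
jar 0.94 [168. 202. 191. 221.] med [519. 256.  50.] lo [494. 232.   4.] hi [544. 282.  67.]
whisk 0.73 [169. 245. 188. 261.] med [416. 258.  44.] lo [396. 245.   1.] hi [432. 275.  96.]
scoop 0.79 [ 99. 181. 120. 251.] med [532. 440.   7.] lo [434. 418.   0.] hi [595. 461.  18.]
scoop 0.57 [170. 248. 188. 262.] med [416. 257.  41.] lo [395. 244.  -4.] hi [434. 280.  96.]
scoop 0.3 [230. 201. 239. 264.] med [453. 116.   7.] lo [384. 110.  -3.] hi [543. 127.  11.]
open_jar 0.93 [131. 153. 155. 180.] med [642. 362.  21.] lo [612. 331.   0.] hi [664. 383.  55.]
open_jar 0.87 [164. 158. 192. 179.] med [640. 262.  15.] lo [610. 232.  -0
[... 2451 characters left out ...]
clock': 1.1, 'joint_positions': array([-1.20737990e+00,  1.30396488e-01,  1.48822191e+00, -1.61159933e-05,
        1.52299571e+00, -8.54198330e-02]), 'dq': array([ 0.00082461,  0.00062511, -0.00121242, -0.00137389,  0.00059263,
       -0.00075206]), 'joint_torque': array([-4.75571233e-04, -5.59773946e+01, -4.92068088e+01,  7.69122597e-02,
        2.27252813e-02,  2.97996473e-05]), 'tcp_pos': array([ 260.35465868, -540.56679357,  302.72526874]), 'eef_rot': array([ 9.74923675e-01,  2.22539495e-01, -9.45776631e-06, -9.51100353e-06]), 'force': array([0.45939848, 0.17736591, 0.21640714]), 'torque': array([-0.0216324 ,  0.02079033,  0.00072318]), 'grip_force': 0.0, 'grip_width': 92.96365464137467}
```

View pics/top1.png

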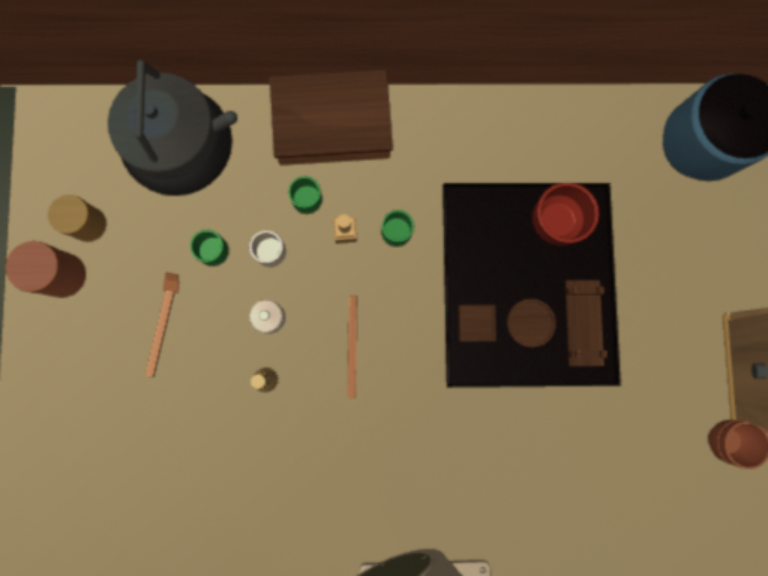

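View pics/side1.png

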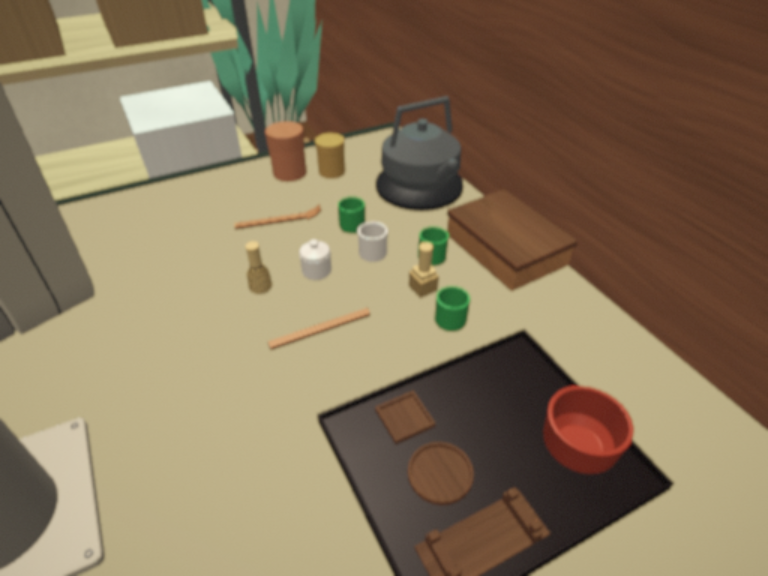

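Top view (768-px scale): lidded jar (266,316), whisk (262,380), scoop (150,375)–(172,282) with its leaf at the far end. The plain stick is at x≈352, the white open jar at (266,247) and the square brush at (345,228). On the tray: square dish (477,323), round dish (531,323), rest (585,322). The side view agrees. Next I refine the positions from the clouds.

```bash
cat > m.py <<'E'
from h import *
def best(c,n,near,R=150):
    im=get_image(c)
    for r in regions_of(c,n):
        P=cloud(im,r["pixels"])
        if len(P)>5 and np.linalg.norm(np.median(P,0)[:2]-near)<R: return P
    return np.zeros((0,3))
def circ(P,r):
    from scipy.optimize import least_squares
    return least_squares(lambda c:np.hypot(*(P[:,:2]-c).T)-r,P[:,:2].mean(0),loss="soft_l1").x
E
python3 - <<'E'
from m import *
f=lambda a:np.round(a,2)
for c in("top","side"):
    print(c)
    P=best(c,"jar",(519,257)); k=P[P[:,2]>60]; print("jar knob",len(k),f(k.mean(0)) if len(k) else "", "wall fit",f(circ(P[(P[:,2]>8)&(P[:,2]<42)],28)))
    P=best(c,"whisk",(416,257)); k=P[P[:,2]>88]; h=P[(P[:,2]>52)&(P[:,2]<90)]; print("whisk top",len(k),f(k.mean(0)) if len(k) else "", "handle",len(h),f(circ(h,11)) if len(h)>3 else "")
    P=best(c,"scoop",(525,440)); P=P[(P[:,2]>4)]; H=P[P[:,0]<560]; l=cv2.fitLine(H[:,:2].astype(np.float32),cv2.DIST_HUBER,0,.01,.01).ravel()
    d=l[:2]*np.sign(l[0]); s=(P[:,:2]-l[2:])@d; e=l[2:]+np.outer(np.percentile(s,[.5,99.5]),d); print("scoop yaw",f(np.arctan2(d[1],d[0])),"ends",f(e).tolist(),"len",f(np.ptp(s)),"z",f(np.median(H[:,2])))
    for n,near in(("jar_place",(506,-198)),("whisk_place",(507,-102)),("scoop_rest",(503,-290))):
        P=best(c,n,near,60)
        if len(P): 
            P=P[P[:,2]>6.5]; print(n,len(P),cv2.minAreaRect(P[:,:2].astype(np.float32)),"bbox mid",f((np.percentile(P,1,0)+np.percentile(P,99,0))/2))
    # tray edges: black pixels
    im=get_image(c); m=(im["pixels"].max(2)<45); P=cloud(im,m); P=P[(P[:,2]>0)&(P[:,2]<26)&(P[:,1]<0)&(P[:,1]>-430)&(P[:,0]>350)&(P[:,0]<800)]
    print("tray",cv2.minAreaRect(P[:,:2].astype(np.float32)))
# reach check
from scipy.spatial.transform import Rotation as R
for nm,p in(("jar",(519,257,100)),("whisk",(415,257,140)),("scoop",(515,442,90)),("jp",(506,-198,110)),("wp",(507,-102,150)),("sr",(503,-290,110)),):
    for a in(-180,-135,-90,-45,0,45,90):
        q=(R.from_euler("z",a,degrees=True)*R.from_euler("x",180,degrees=True)).as_quat()
        j=inverse_kinematics(p,q); print(nm,a,None if j is None else f(j)[[0,5]],end=";")
    print()
E
```

```text
top
jar knob 39 [520.33 258.52  65.53] wall fit [499.34 211.44]
whisk top 71 [414.16 263.51  93.14] handle 23 [413.69 263.91]
scoop yaw -0.22 ends [[425.2, 461.9], [597.01, 423.78]] len 178.13 z 6.71
jar_place 580 ((503.1962585449219, -197.06436157226562), (79.02887725830078, 83.62651062011719), 0.5617926716804504) bbox mid [ 504.3  -196.1    11.74]
whisk_place 383 ((505.4573059082031, -101.3330078125), (61.307899475097656, 60.5230712890625), 0.6746851205825806) bbox mid [ 506.34 -101.31   11.53]
scoop_rest 974 ((505.13934326171875, -291.17242431640625), (61.07355499267578, 147.60870361328125), 89.47615051269531) bbox mid [ 504.99 -290.75   21.56]
tray ((575.1996459960938, -196.0563507080078), (298.2206115722656, 353.520751953125), 89.64619445800781)
side
jar knob 27 [519.14 258.32  67.05] wall fit [520.93 262.49]
whisk top 50 [412.73 262.67  94.69] handle 90 [414.36 266.81]
scoop yaw -0.21 ends [[423.86, 461.25], [592.2, 424.53]] len 173.42 z 9.79
jar_place 1439 ((505.1012878417969, -193.9475860595703), (84.29890441894531, 80.67888641357422), 57.06329345703125) bbox mid [ 504.51 -19
[... 539 characters left out ...]
.37];
whisk -180 [ 0.45 -1.12];whisk -135 [ 0.45 -1.91];whisk -90 None;whisk -45 None;whisk 0 [0.45 2.02];whisk 45 [0.45 1.23];whisk 90 [0.45 0.45];
scoop -180 [ 0.63 -0.94];scoop -135 [ 0.63 -1.72];scoop -90 [ 0.63 -2.51];scoop -45 None;scoop 0 [0.63 2.2 ];scoop 45 [0.63 1.42];scoop 90 [0.63 0.63];
jp -180 [-0.47 -2.04];jp -135 None;jp -90 None;jp -45 [-0.47  1.89];jp 0 [-0.47  1.1 ];jp 45 [-0.47  0.32];jp 90 [-0.47 -0.47];
wp -180 [-0.3  -1.87];wp -135 [-0.3  -2.65];wp -90 None;wp -45 [-0.3   2.06];wp 0 [-0.3   1.27];wp 45 [-0.3   0.49];wp 90 [-0.3 -0.3];
sr -180 [-0.61 -2.18];sr -135 None;sr -90 [-0.61  2.53];sr -45 [-0.61  1.74];sr 0 [-0.61  0.96];sr 45 [-0.61  0.17];sr 90 [-0.61 -0.61];
```

```bash
cat >> h.py <<'E'
from scipy.spatial.transform import Rotation as R
def Q(a): return (R.from_euler("z",a,degrees=True)*R.from_euler("x",180,degrees=True)).as_quat()
def log(t):
    s=state(); print(t,round(s["clock"],1),"tcp",s["tcp_pos"].round(1),"F",s["force"].round(1),"w",round(s["grip_width"],1),"gf",round(s["grip_force"],1))
def pick(x,y,zg,a,up,wopen,n,rate=120):
    """zg: height of grasp point"""
    move_gripper(wopen); move_ptp([x,y,zg+65+up],Q(a)); hit=servo_line([x,y,zg+65],rate=rate,stop_force=15); log(f"down hit={hit}")
    move_gripper(0,n); log("gripped"); servo_line([x,y,zg+65+up],rate=rate); log("lifted")
def place(x,y,zg,a,up):
    """zg: grasp point height at contact"""
    move_ptp([x,y,zg+65+up],Q(a)); log("above")
    servo_line([x,y,zg+65+5],rate=120)
    hit=servo_line([x,y,zg+65-3],rate=15,stop_force=3); log(f"placed hit={hit}")
def release(w,up):
    move_gripper(w); log("open"); p=state()["tcp_pos"]; servo_line([p[0],p[1],p[2]+up],rate=120)
E
python3 - <<'E'
from h import *
pick(519.7,258.4,28,0,110,93,25)
move_ptp([504.8,-196,28+9+65+90],Q(45)); log("above")
im=get_image("side"); save(im,"s2.png")
E
```

```text
down hit=False 6.7 tcp [520.4 258.6  93.9] F [0.2 0.1 1.1] w 92.9 gf 0.0
gripped 7.3 tcp [519.8 258.6  93.2] F [-0.5  1.9  1.7] w 55.0 gf 25.0
lifted 8.4 tcp [519.1 258.2 201.8] F [ 0.1 -0.6 -3.1] w 55.2 gf 25.0
above 10.1 tcp [ 505.  -195.3  191.8] F [-1.5 -0.4 -2. ] w 55.2 gf 25.0
```

View pics/s2.png

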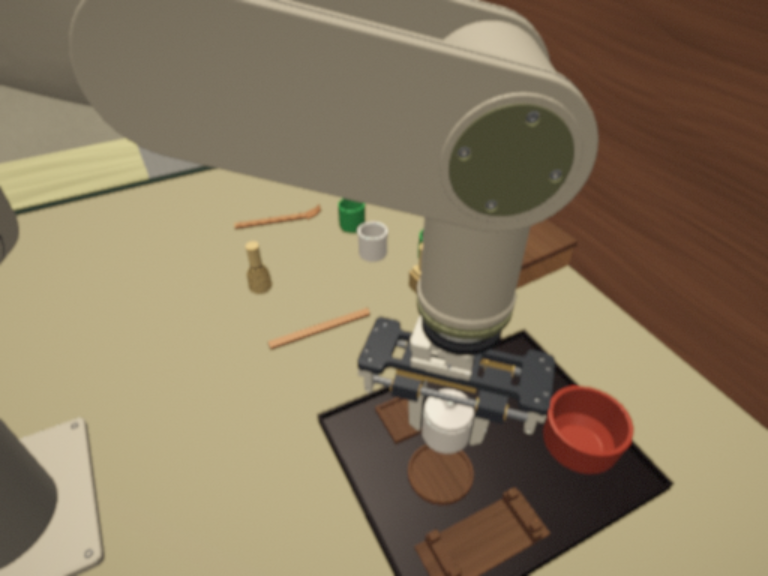

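The lidded jar is held upright at (447,425), over the round dish at (440,472). I place it, then fetch the whisk.

```bash
python3 - <<'E'
from h import *
place(504.8,-196,28+9,45,90)
release(72,120)
pick(413.7,262,70,45,80,60,12)
move_ptp([506,-100.8,70+9+65+60],Q(45)); log("above")
im=get_image("side"); save(im,"s3.png")
E
```

```text
above 10.4 tcp [ 505.  -195.5  192. ] F [-0.6  0.8 -2.8] w 55.4 gf 25.0
placed hit=True 11.7 tcp [ 505.2 -196.2  102. ] F [-1.  -0.7  3.3] w 55.5 gf 25.0
open 12.2 tcp [ 504.2 -195.7  100.7] F [ 1.  -0.2  0.7] w 71.8 gf 0.0
down hit=False 16.3 tcp [414.2 262.1 135.6] F [-0.3  0.7 -0.2] w 59.7 gf 0.0
gripped 17.0 tcp [413.7 262.  135. ] F [-0.   0.6  1.4] w 21.9 gf 12.0
lifted 17.8 tcp [413.3 261.8 214.2] F [ 0.5 -0.1 -0.9] w 22.0 gf 12.0
above 19.2 tcp [506.  -99.8 203.8] F [ 0.2 -0.2 -0.2] w 21.9 gf 12.0
```

View pics/s3.png

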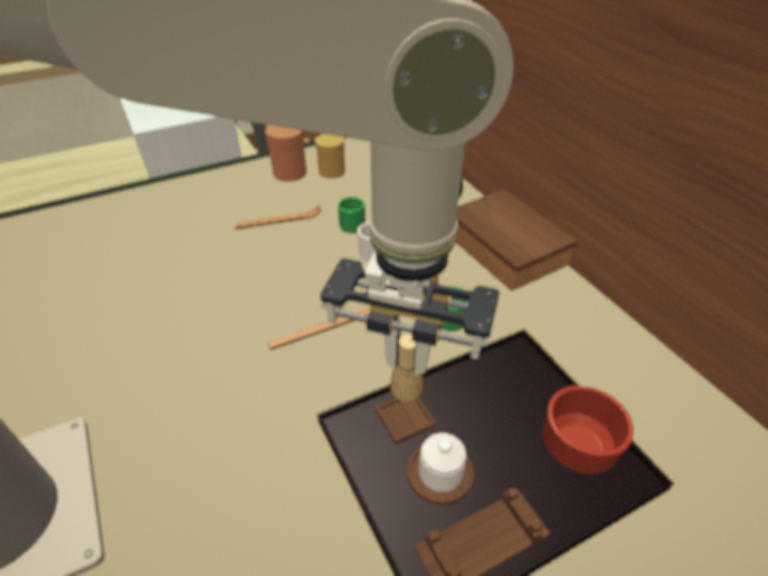

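```bash
python3 - <<'E'
from h import *
place(506,-100.8,70+9,45,60)
release(50,70)
im=get_image("top"); P=cloud(im,np.ones((384,512),bool)); a=-12.4; d=np.array([np.cos(np.radians(a)),np.sin(np.radians(a))]); n=np.array([-d[1],d[0]])
g=np.array([497.7,445.5])-12*d
q=P[:,:2]-g; near=(abs(q@d)<50)&(abs(q@n)<108)&(P[:,2]>25)&(P[:,2]<200); print("obstacles",near.sum(),P[near][:3])
if near.sum()<3:
    pick(*g,21.5,a,100,40,15)
    log("x")
E
```

```text
above 19.5 tcp [ 506.1 -100.1  204.1] F [-0.3 -0.9 -0. ] w 21.8 gf 12.0
placed hit=True 20.6 tcp [ 506.5 -101.   143.7] F [ 0.8 -0.9  3.6] w 21.7 gf 12.0
open 21.2 tcp [ 505.8 -100.7  142.9] F [ 0.3  0.4 -0.3] w 50.3 gf 0.0
obstacles 0 []
down hit=True 25.3 tcp [484.7 446.8  84.5] F [-1.7 -2.2  6.9] w 40.0 gf 3.2
gripped 25.8 tcp [484.9 447.4  84.4] F [0.1 4.7 6.2] w 13.9 gf 16.5
lifted 26.8 tcp [485.5 447.7 185.2] F [ 0.1 -0.  -0.8] w 13.6 gf 15.0
x 26.8 tcp [485.5 447.7 185.2] F [ 0.1 -0.  -0.8] w 13.6 gf 15.0
```

```bash
python3 - <<'E'
from m import *
move_ptp([493,-290.3,170],Q(-0.5)); log("above")
for c in("side","top"):
    im=get_image(c); save(im,c+"4.png")
    for r in regions_of(c,"scoop")[:3]:
        P=cloud(im,r["pixels"]); P=P[(P[:,1]<-240)&(P[:,2]>75)]
        if len(P)<10: continue
        l=cv2.fitLine(P[P[:,0]<565][:,:2].astype(np.float32),cv2.DIST_HUBER,0,.01,.01).ravel()
        L=cv2.fitLine(P[P[:,0]<565][:,[0,2]].astype(np.float32),cv2.DIST_HUBER,0,.01,.01).ravel()
        print(c,r["p"],len(P),l,"xz",L,np.percentile(P,[1,99],axis=0).round(1))
E
```

```text
above 29.4 tcp [ 493.5 -289.7  170. ] F [-0.2  0.4 -0.3] w 14.0 gf 15.0
side 0.91 560 [ 9.9992460e-01  1.2279722e-02  4.5855692e+02 -2.9015479e+02] xz [9.9999124e-01 4.1815098e-03 4.5902820e+02 9.4716393e+01] [[ 431.6 -300.5   89.1]
 [ 605.6 -279.   107.3]]
top 0.77 334 [ 9.9997509e-01 -7.0547522e-03  4.9578104e+02 -2.8898093e+02] xz [ 9.9998784e-01 -4.9263961e-03  4.9572064e+02  9.2480888e+01] [[ 432.1 -304.1   85. ]
 [ 608.3 -278.8  106.8]]
```

View pics/side4.png

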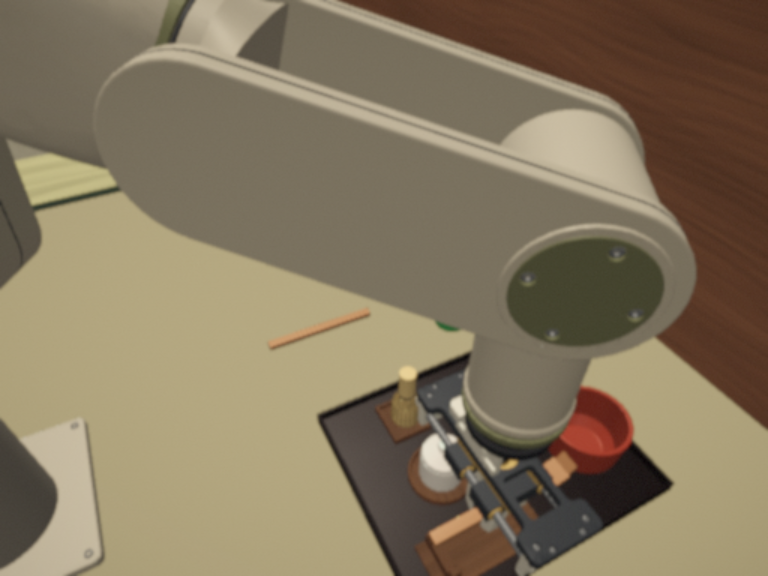

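The scoop is level and aligned over the rest: side picture (430–575, 455–540), leaf toward the bowl. The whisk stands in the square dish at (405,400) and the jar in the round dish at (440,465). I lower it.

```bash
python3 - <<'E'
from h import *
place(493,-290.3,44.5,-0.5,40)
release(34,110)
move_ptp([300,-450,330],Q(-0.5)); move_gripper(60); dwell(.5); log("away")
for c in("top","side"): save(get_image(c),c+"5.png")
E
```

```text
above 29.9 tcp [ 492.1 -289.4  148.1] F [ 0.4 -0.3  0.1] w 13.8 gf 15.0
placed hit=True 30.8 tcp [ 493.4 -290.6  109.2] F [1.2 0.5 3. ] w 13.8 gf 15.0
open 31.3 tcp [ 492.7 -290.1  108.3] F [-0.1 -0.2  0.2] w 33.8 gf 0.0
away 34.6 tcp [ 300. -450.  330.] F [ 0.1  0.1 -1.2] w 60.2 gf 0.0
```

View pics/side5.png

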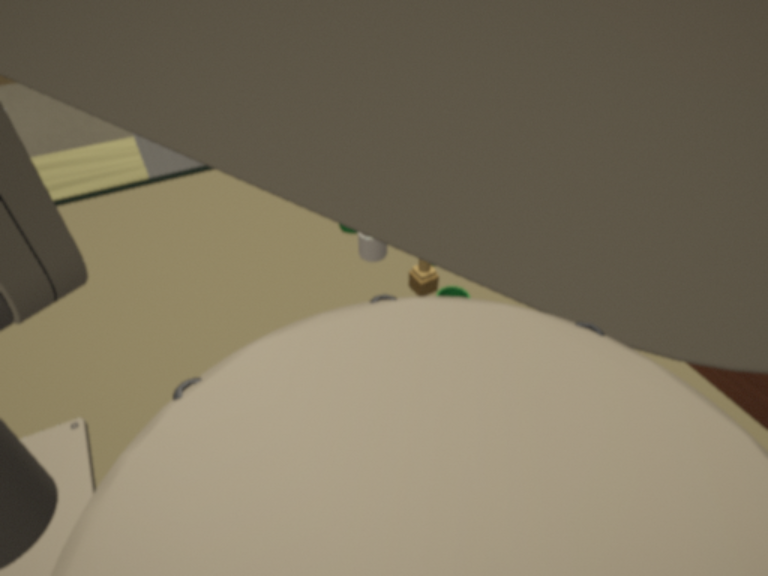

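View pics/top5.png

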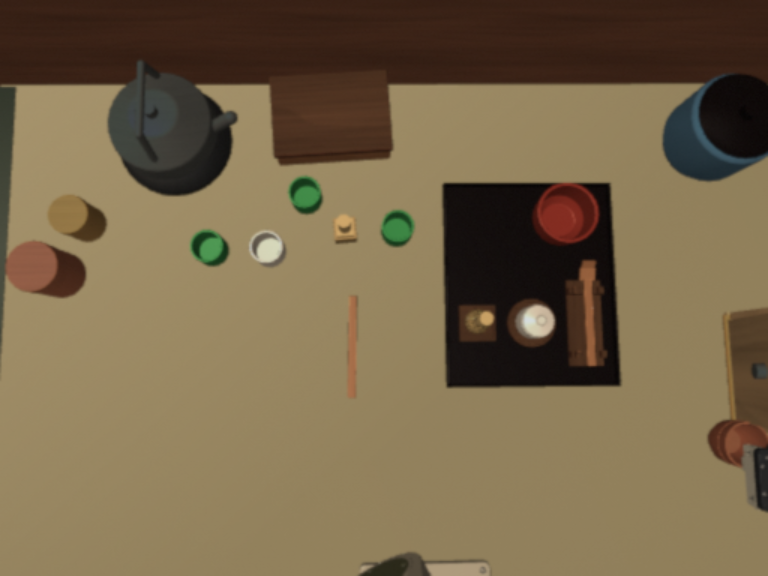

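The top view shows the jar in the round dish (531,322), the whisk in the square dish (480,321) and the scoop between the posts (589,315). The look-alikes and bowl have not moved. I hand in.

```bash
python3 -c "
from rig import *
print(close_job())"
```

```text
the job is handed in; nothing more can be done
None
```

The jar, whisk and scoop are back in their places on the tray, in the order asked, with the look-alikes and bowl left where they were. The job is handed in at about 35 s on the robot clock; no verdict came back.

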